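# Hang the sealing paddle on its peg

### The job

Take the film-sealing paddle that has the eye out of its slotted block, thread its eye onto the peg of the hanging stand and push it home along the peg, past the bead and up against the collar, so that it hangs free by its eye. The peg has been clamped somewhere along the rail, so look or feel for it. Leave the eyeless scraper standing in its block and do not shift the tube rack, the jar or the mouse by more than 15 mm.

Things in the scene. Friction and masses are not known exactly. Their poses are not given: they have to be found in the camera images.
- paddle: Grey flat paddle, 130 mm tall, 6 mm thick, about 80 g, upright in a white slotted block. Origin: centre of its underside; z up, y across its width, x through its thickness. Blade 76 mm wide up to z = 32 mm, neck 26 mm wide up to z = 86 mm, then a square head 44 mm wide up to z = 130 mm with the eye in it. Same front and back.
- paddle_eye (a point): Centre of the paddle's eye: a round hole of 16 mm diameter right through the head along x, 108 mm above the paddle's underside, mid-thickness.
- stand: Fixed hanging stand. Origin: centre of the underside of its base plate (120 x 270 x 12 mm); y along its rail, z up. Two round uprights, 12 mm thick and 215 mm high, at x = 12, y = +115 and -115 mm carry a flat steel rail: 250 mm long, x = -4 to +4 mm, z = 190 to 210 mm. A peg clamped on the rail stands out to the -x side (see rail_mid).
- rail_mid (a point): Middle of the rail (200 mm above the bench), axes as the stand's. The peg: 8 mm thick, root at this height, collar 28 mm wide with its face at x = -9 mm, rising 12 degrees to a round tip at x = -74, z = +14 mm; a bead 11.6 mm thick at x = -27 mm. Its place along the rail, y = -40 to +40 mm, is NOT reported: find it by touch or camera. Paddle home: eye centre at x = -12, z = -3 mm.
- scraper: Bystander: paddle of the same size and grey plastic but with a solid head (no eye), standing in the other slotted block. Origin at the centre of its underside.
- holder_a: Fixed white block 60 x 100 x 32 mm in which the paddle stands, slot 8 mm wide and 80 mm long (along its y), 24 mm deep, slot floor 8 mm above the bench. Origin: centre of its underside.
- holder_b: Fixed block, the same, in which the scraper stands.
- tube_rack: Bystander: flat grey rack of small tubes, 70 x 115 x 34 mm. Origin at the centre of its underside.
- reagent: Bystander: reagent jar, 44 mm diameter, 60 mm tall. Origin at the centre of its underside.
- mouse: Bystander: black computer mouse, 105 x 60 x 28 mm. Origin at the centre of its underside.

How it is judged:
On the way:
1. the paddle is lifted clear out of its block (its eye more than 150 mm above the bench) (height (world z) of paddle_eye above 0.15 m), for 0.2 s.
At the end, for the whole second after the job is handed in: The paddle hangs at rest by its eye on the peg, upright within 0.2 rad, past the bead and against the collar: eye centre within 4 mm of home along the peg (x = -12 mm in the stand's frame), 190 to 203 mm above the bench. The scraper stands upright in its block, within 15 mm of its start (x of paddle_eye in the frame of stand between -0.016 and -0.008 m and y of paddle_eye in the frame of stand between -0.05 and 0.05 m and z of paddle_eye in the frame of stand between 0.19 and 0.203 m and angle between each of paddle, scraper's own z axis and vertical below 0.2 rad and linear speed of paddle below 0.03 m/s and distance of scraper from where it was at the start of the episode below 0.015 m); the robot touches nothing.
It fails at once if the eyeless scraper is moved more than 15 mm (distance of scraper from where it was at the start of the episode above 0.015 m).
It fails at once if the tube rack, the jar or the mouse is moved more than 15 mm (distance of any of tube_rack, reagent, mouse from where it was at the start of the episode above 0.015 m).
It also fails if it takes over 62 s, if anything falls off the work surface, if the arm or the gripper's body presses on something with over 40 N, if the wrist force passes 120 N, or if a joint passes its speed limit or range.

### The arm

A 6-joint arm with a two-finger parallel gripper is mounted at the origin on the work surface. World frame = base frame: x ahead of the robot, y to its left, z up, the work surface at z = 0. Lengths are in m, angles in rad, forces in N, time in s.
With the tool pointing down it reaches from about 0.425 to 0.95 m from the base axis. Payload 3.5 kg.
Tool frame: the origin (TCP) lies midway between the tips of the shut fingers; the grasp point (between the pads) lies 19 mm behind it; z points along the fingers, y is the line along which they close (so a half turn about z gives the same grasp; the last joint's range is limited). The gripper opens to 85 mm and grips with 20 to 120 N. Pads are 22 mm wide; open, the fingers measure 114 mm over their backs; the gripper's body (76 mm by 85 mm) begins 54 mm behind the grasp point. The pads swing forward as they close: fully open they stand 13 mm farther back than shut.
Start: joints at [-1.485, 0.286, 1.577, -0, 1.279, -0.15], TCP at [0.158, -0.656, 0.231] pointing down, gripper open.
Joint ranges: [-2.77, 2.77], [-0.9, 2.22], [0.21, 2.48], [-1.53, 4.67], [0.24, 2.81], [-2.84, 2.84]. Speed limits (rad/s): [2.79, 2.79, 3.14, 3.14, 3.14, 3.14].

### API

Orientations are given as a rotation vector (axis times angle).
In Python, from bench import arm gives the robot as it stands.
- The arm moves only by the tool move_arm, never from a script. Its argument "rows" is a list of rows, each a list of 7 numbers: the shift along the world's x, y, z in m, then the turn, a rotation vector about the world's x, y, z in degrees, then the finger opening in m, from 0 to 0.0854. In form: [[x, y, z, wx, wy, wz, fingers], ...]. A call has 1 to 20 rows; each row is the pose to reach, as a shift and turn from the pose commanded when the call began; what a row does not reach only later rows make up. A row lasts 1/12 s, in which the tool goes at most 41.7 mm and 7.16 degrees, less where a joint would pass 70% of its speed; a pose out of reach is approached as far as the arm can. A call with a gripper value outside its range is refused whole. The fingers move at their own pace and stop on an object; "grip_force" is the grip in N (left out, the last holds). Time passes only in rows, so rows that repeat a pose let the fingers close. It gives the time, the measured TCP pose, the force, the opening and the grip force at its end, in the units of the state.
- arm.get_obs(): the state, without advancing time (a new reading comes with each control period).
- arm.grab_frame(name): name is "side" or "top" or "wrist"; returns a dict with "color" (400x640x3 uint8, red, green, blue), "intrinsics" (3x3 intrinsics, pixels), "D" ([k1, k2, p1, p2, k3] as OpenCV has them; the pictures are not rectified), "rvec" (rotation vector, rad) and "tvec" (3), from world to camera coordinates, as OpenCV has them; the wrist camera has in their place "mount" (4x4, takes a point from camera to tool coordinates, whose origin is the TCP and whose axes are the flange's). Camera axes: x right, y down, z forward; pixel columns grow to the right and rows downward; lengths in m; the calibration is good to about 2 mm. A picture is of the moment at which its call begins: read the wrist's pose just before it. There is no depth.
- arm.close_job(): hands the job in; it is judged then, once.
The state is a dict: "time_s": time; "qpos": joint angles; "joint_vel": joint speeds; "effort": joint torques, N m; "eef_pos": TCP position; "eef_rot": TCP orientation; "wrist_force": force on the tool from outside, world axes, zero at the start; "wrist_torque": the same for the moment, N m; "grip_width": finger opening in m; "grip_force": force on a finger pad.
Only numpy, scipy, OpenCV 4.12 (cv2) and the standard library are available. Lean on these libraries where they do the work, as an engineer would, in place of code of your own. Each camera call takes 0.05 s, during which the arm holds its last target. There are 200 camera calls.

## Working session

There is one attempt and no reset: what is moved stays moved. The work goes in short steps, Python scripts to look and compute and a tool call to move; the robot and the scene stay as the last step left them, time stands still between calls to the robot, and variables do not carry over. Pictures are saved under pics/ and viewed, at most 12 in all, crops included, and the job is handed in when it is done.

Besides the shell and the picture viewer there is one more tool, called after "Request:" as name(argument=value, ...) on one line, values as JSON. move_arm: Moves the arm, as the interface text tells. Its arguments: {"type":"object","properties":{"rows":{"type":"array","items":{"type":"array","items":{"type":"number"}}},"grip_force":{"type":"number"}},"required":["rows"]}

```bash
mkdir -p pics; ls; cat > h.py <<'E'
import numpy as np, cv2, pickle
from bench import arm
def grab(n,f):
    o=arm.get_obs(); d=arm.grab_frame(n); cv2.imwrite(f'pics/{f}.png',d['color'][:,:,::-1])
    if n=='wrist':
        R=cv2.Rodrigues(np.array(o['eef_rot'],float))[0]; T=np.eye(4);T[:3,:3]=R;T[:3,3]=o['eef_pos']
        W=T@np.array(d['mount']); Ri=W[:3,:3].T; d['R']=Ri; d['t']=-Ri@W[:3,3]
    else:
        d['R']=cv2.Rodrigues(np.array(d['rvec'],float))[0]; d['t']=np.array(d['tvec'],float).ravel()
    d['K']=np.array(d['intrinsics'],float); d['D']=np.array(d['D'],float)
    pickle.dump(d,open(f'pics/{f}.pkl','wb')); return d
def load(f): return pickle.load(open(f'pics/{f}.pkl','rb'))
def ray(d,u,v):
    p=cv2.undistortPoints(np.array([[[u,v]]],float),d['K'],d['D'])[0,0]
    return -d['R'].T@d['t'], d['R'].T@np.array([p[0],p[1],1])
def onz(d,u,v,z):
    c,r=ray(d,u,v); return c+r*(z-c[2])/r[2]
def tri(*l):
    A=np.zeros((3,3));b=np.zeros(3)
    for d,u,v in l:
        c,r=ray(d,u,v); r/=np.linalg.norm(r); P=np.eye(3)-np.outer(r,r); A+=P;b+=P@c
    return np.linalg.solve(A,b)
def proj(d,P): return cv2.projectPoints(np.array(P,float).reshape(-1,1,3),cv2.Rodrigues(d['R'])[0],d['t'],d['K'],d['D'])[0][:,0]
E
python3 - <<'E'
from h import *
for n in('side','top'):
    d=grab(n,n+'0'); print(n,-d['R'].T@d['t'],d['R'][2],d['K'][0,0])
    im=cv2.imread(f'pics/{n}0.png'); print(im.shape)
print(arm.get_obs())
E
```

```text
pics
side [-0.0304903   0.72303883  0.808542  ] [ 0.47817803 -0.65622339 -0.58370938] 511.90400356164497
(400, 640, 3)
top [ 0.38417534 -0.0612627   0.9086455 ] [ 0.18171829  0.01077424 -0.9832916 ] 412.1517186023371
(400, 640, 3)
{'time_s': 0.1, 'qpos': array([-1.48497472e+00,  2.87128921e-01,  1.57806287e+00, -1.16876216e-05,
        1.27864306e+00, -1.50022215e-01]), 'joint_vel': array([ 3.00323723e-05, -1.89025839e-03, -3.41721838e-03,  6.16400513e-04,
       -1.56771852e-05,  4.94323231e-04]), 'effort': array([ 7.01319950e-04, -4.07297409e+01, -2.93699169e+01, -1.42300719e-04,
        3.42664775e-03,  6.11761564e-06]), 'eef_pos': array([ 0.15768072, -0.65568838,  0.23003349]), 'eef_rot': array([-3.11754867e+00, -3.69346194e-01, -9.54046958e-05]), 'wrist_force': array([0.2844706 , 0.73048001, 0.50284426]), 'wrist_torque': array([-0.0143745 , -0.02420161, -0.00186777]), 'grip_force': 0.0, 'grip_width': 0.0852636970222935}
```

View pics/side0.png

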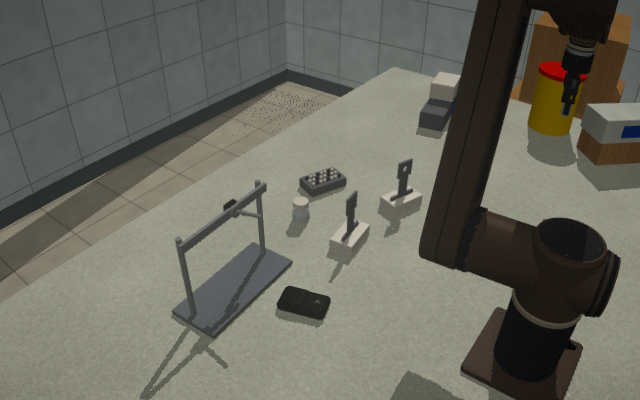

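View pics/top0.png

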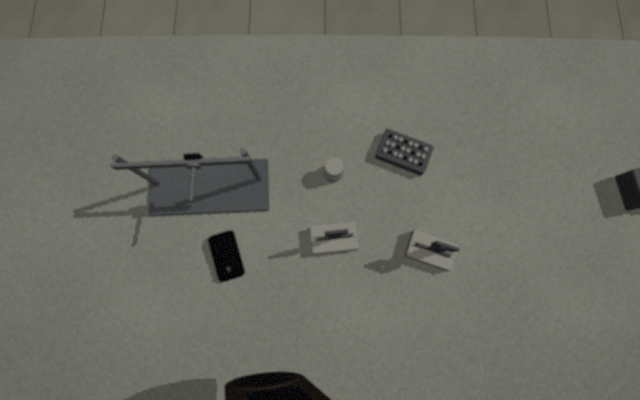

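The stand is at left (top view 150–270, 155–213), with the peg at about column 192. The blocks are at (335,237) and (432,250). The far paddle in the side view, near (405,165), seems to have the eye, so I'll enlarge to check.

```bash
python3 - <<'E'
from h import *
s=cv2.imread('pics/side0.png');t=cv2.imread('pics/top0.png')
r=lambda a,w,h:np.clip(cv2.resize(a,(w,h),interpolation=cv2.INTER_CUBIC)*1.5,0,255).astype(np.uint8)
a=r(s[145:265,320:430],550,600) #5x
cv2.imwrite('pics/c1.png',a)
b=r(s[170:340,165:300],476,600)
cv2.imwrite('pics/c2.png',np.hstack([b]))
c=r(t[145:285,100:300],800,560); cv2.imwrite('pics/c3.png',c)
c=r(t[215:280,300:470],800,306); 
cv2.imwrite('pics/c3.png',np.vstack([r(t[145:220,100:300],800,300),r(t[215:275,300:460],800,300)]))
E
```

```text
(no output)
```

View pics/c1.png

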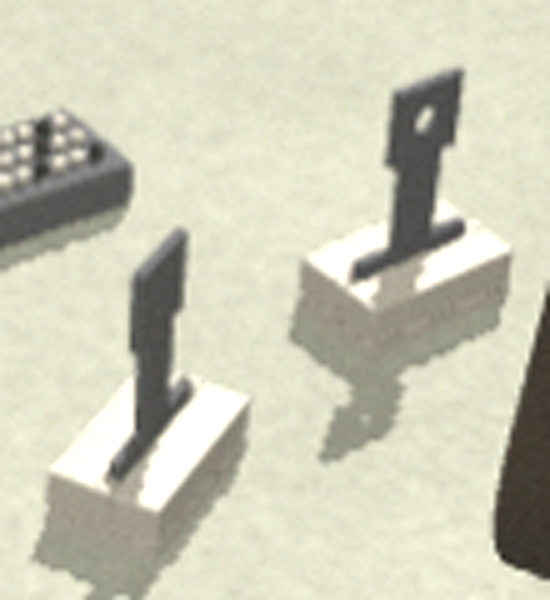

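View pics/c2.png

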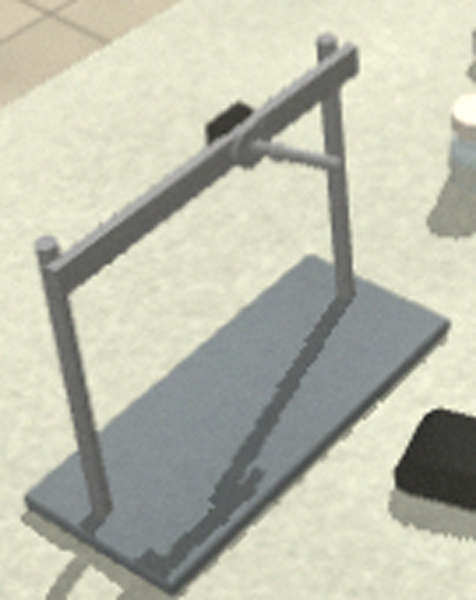

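View pics/c3.png

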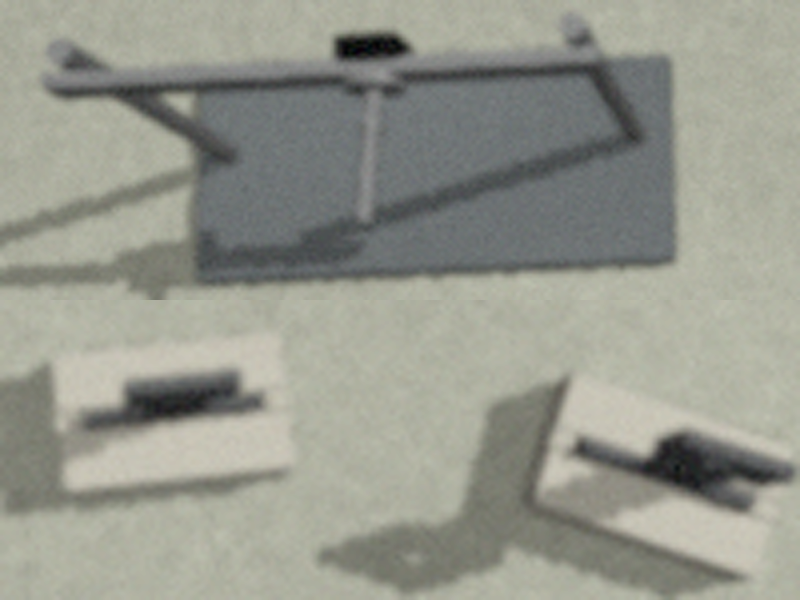

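The eyed paddle stands in the far block, in the right of the top view; its eye is at side (405,169). The scraper is in the nearer block. The peg sticks out towards the robot, with its tip at side ≈(260,216) and top ≈(191,200).

```bash
cat > fit.py <<'E'
from h import *
from scipy.optimize import least_squares
s,t=load('side0'),load('top0')
S1=lambda x,y:(s,320+(x+.5)/5-.5,145+(y+.5)/5-.5)
k=600/170
S2=lambda x,y:(s,165+(x+.5)/k-.5,170+(y+.5)/k-.5)
T1=lambda x,y:(t,100+(x+.5)/4-.5,145+(y+.5)/4-.5)
T2=lambda x,y:(t,300+(x+.5)/5-.5,215+(y-300+.5)/5-.5)
def fit(obs,x0,pts):
    def f(p):
        out=[]
        for (d,u,v),P in zip(obs,pts(p)):
            c,sn=np.cos(p[2]),np.sin(p[2]); W=[p[0]+c*P[0]-sn*P[1],p[1]+sn*P[0]+c*P[1],P[2]]
            out+=list(proj(d,[W])[0]-[u,v])
        return np.array(out)
    r=least_squares(f,x0,loss='soft_l1'); print(r.x,np.round(f(r.x),1).reshape(-1,2).tolist()); return r.x
# stand
obs=[T1(670,55),T1(674,262),T1(200,283),S2(313,256),S2(448,322),S2(172,580),S2(28,500),T1(365,220),S2(338,162),T1(372,88),S2(350,46),S2(52,262)]
g=lambda p:[[.06,-.135,.012],[-.06,-.135,.012],[-.06,.135,.012],[.06,-.135,.012],[-.06,-.135,.012],[-.06,.135,.012],[.06,.135,.012],
 [-.074,p[3],.214],[-.074,p[3],.214],[-.009,p[3],.20],[-.004,-.125,.21],[-.004,.125,.21]]
c=onz(t,210,185,.012); st=fit(obs,[c[0],c[1],0,0],g)
print('tip tri',tri(T1(365,220),S2(338,162)))
# paddle: block frame y along slot
obs=[T2(568,375),T2(530,500),T2(752,577),S1(425,120),S1(393,93),S1(462,70),S1(302,262),S1(512,247),S1(375,312)]
w=.022
c=onz(t,432,250,.032)
g=lambda p:[[.03,.05,.032],[-.03,.05,.032],[-.03,-.05,.032],[p[3],p[4],.116],[p[3]-.003,p[4]+w,.138],[p[3]-.003,p[4]-w,.138],[.03,.05,.032],[-.03,-.05,.032],[-.03,.05,.032]]
print(c); pd=fit(obs,[c[0],c[1],-.35,0,0],g)
E
python3 fit.py
```

```text
[ 0.58749643  0.18725525  0.05155552 -0.02344362] [[-0.2, -1.2], [-0.0, -0.8], [-2.4, -0.8], [-0.9, -1.9], [1.2, -1.7], [-0.4, 1.1], [-1.9, -2.2], [-0.8, 1.1], [1.7, 0.4], [0.3, -0.1], [2.5, -0.7], [1.1, 2.1]]
tip tri [0.51790515 0.15981151 0.21295508]
[ 0.44621852 -0.30335966  0.032     ]
[ 0.44786292 -0.30249877 -0.31708232  0.0011699   0.0004834 ] [[-0.2, -1.1], [-0.6, 0.6], [0.4, 0.3], [-0.7, -0.6], [1.0, 0.5], [-0.2, 0.0], [-0.5, -1.2], [0.5, 0.1], [0.2, -0.1]]
```

Request:
move_arm(rows=[[0.284,0.356,0.01,0,0,-31.7,0.0854],[0.284,0.356,0.01,0,0,-31.7,0.0854],[0.284,0.356,0.01,0,0,-31.7,0.0854],[0.284,0.356,0.01,0,0,-31.7,0.0854],[0.284,0.356,0.01,0,0,-31.7,0.0854],[0.284,0.356,0.01,0,0,-31.7,0.0854],[0.284,0.356,0.01,0,0,-31.7,0.0854],[0.284,0.356,0.01,0,0,-31.7,0.0854],[0.284,0.356,0.01,0,0,-31.7,0.0854],[0.284,0.356,0.01,0,0,-31.7,0.0854],[0.284,0.356,0.01,0,0,-31.7,0.0854],[0.284,0.356,0.01,0,0,-31.7,0.0854],[0.284,0.356,0.01,0,0,-31.7,0.0854],[0.284,0.356,0.01,0,0,-31.7,0.0854],[0.284,0.356,0.01,0,0,-31.7,0.0854],[0.284,0.356,0.01,0,0,-31.7,0.0854]])

```text
time_s: 1.43
eef_pos: [0.4409, -0.3014, 0.2411]
eef_rot: [-3.101, 0.5, 0.001]
wrist_force: [0.2, -0.4, 0.1]
grip_width: 0.0851
grip_force: 0.0
```

```bash
python3 - <<'E'
from h import *
d=grab('wrist','w1'); o=arm.get_obs(); print(o['eef_pos'],cv2.Rodrigues(o['eef_rot'])[0].round(3),o['qpos'].round(3))
y=-.317;ex=np.array([np.cos(y),np.sin(y),0]);ey=np.array([-ex[1],ex[0],0]);c=np.array([.4492,-.3024,0])
im=cv2.imread('pics/w1.png')
for a,b in((1,1),(1,-1),(-1,-1),(-1,1)):
    u,v=proj(d,[c+a*.003*ex+b*.022*ey+[0,0,.138]])[0]; print(u,v); cv2.circle(im,(int(u),int(v)),2,(0,0,255),-1)
cv2.imwrite('pics/w1m.png',im)
E
```

```text
[ 0.44091662 -0.30141547  0.24111882] [[ 0.949 -0.314 -0.   ]
 [-0.314 -0.949  0.   ]
 [-0.    -0.    -1.   ]] [-0.79  -0.034  1.911 -0.     1.264  1.101]
292.54346602323756 189.94788985564213
341.54112806560414 189.80138233524033
341.40023386385917 196.20993759501988
292.7460725843808 196.3527535763173
```

View pics/w1m.png

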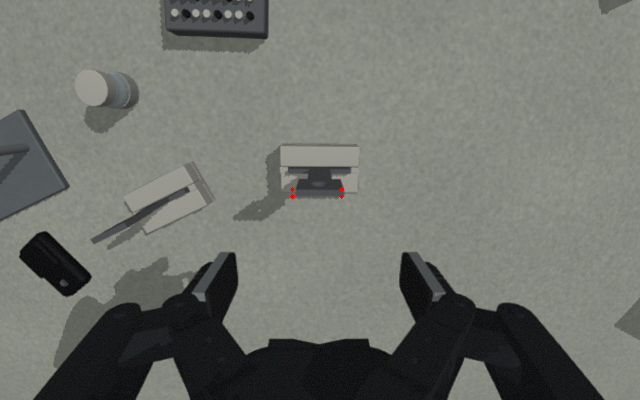

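The wrist view shows the paddle head spanning about 296–344 px, against 292.5–341.5 predicted, so it sits about 2.5 mm further along −y. Its yaw is aligned. I'll check the edge row numerically.

```bash
python3 - <<'E'
from h import *
g=cv2.imread('pics/w1.png',0)
print(g[172:202,305]); print(g[172:202,335]); print(g[189,284:352]);print(g[194,284:352])
E
```

```text
[ 60  77 108 111 109 111 100  61  54  54  54  54  57  54  54  51  56  65
  78  78  78  78  78  83  91 111 132 136 134 132]
[ 77  85 104 122 145 152 136  79  51  53  55  53  55  55  55  53  53  61
  71  78  77  79  78  79  88  95 108 130 136 137]
[109 107 109 108 108 109 107 108 109 109 108  91  65  63  61  64  66  62
  62  64  64  65  61  65  64  64  65  64  64  63  62  65  60  60  61  62
  62  60  60  60  62  58  60  61  58  60  61  60  63  60  62  61  59  61
  61  62  59  62  62  83 131 149 150 150 150 148 150 151]
[ 97  95  98  98  99 101  99  99 101 100  98  91  80  79  78  77  78  79
  79  78  76  78  78  77  77  77  80  79  77  77  77  76  79  78  74  79
  78  77  78  79  77  77  77  75  80  78  78  78  78  78  78  78  78  78
  78  80  79  79  79  85 113 137 140 141 138 134 133 133]
```

Request:
move_arm(rows=[[0,0,-0.035,0,0,0,0.0854],[0,0,-0.07,0,0,0,0.0854],[0,0,-0.105,0,0,0,0.0854],[0,0,-0.125,0,0,0,0.0854],[0,0,-0.14,0,0,0,0.0854],[0,0,-0.14,0,0,0,0.0854],[0,0,-0.14,0,0,0,0.04],[0,0,-0.14,0,0,0,0.04],[0,0,-0.14,0,0,0,0.03],[0,0,-0.14,0,0,0,0.03],[0,0,-0.14,0,0,0,0.03],[0,0,-0.14,0,0,0,0.03],[0,0,-0.14,0,0,0,0.03],[0,0,-0.14,0,0,0,0.03]], grip_force=50)

```text
time_s: 2.65
eef_pos: [0.4427, -0.3016, 0.1034]
eef_rot: [3.099, -0.496, 0.005]
wrist_force: [-0.8, -0.9, 6.1]
grip_width: 0.0429
grip_force: 50.7
```

Request:
move_arm(rows=[[0,0,0.015,0,0,0,0.03],[0,0,0.03,0,0,0,0.03],[0,0,0.05,0,0,0,0.03],[0,0,0.08,0,0,0,0.03],[0,0,0.11,0,0,0,0.03],[0,0,0.14,0,0,0,0.03],[0,0,0.175,0,0,0,0.03],[0,0,0.175,0,0,0,0.03],[0,0,0.175,0,0,0,0.03]])

```text
time_s: 3.4
eef_pos: [0.4426, -0.3008, 0.279]
eef_rot: [3.099, -0.496, 0.007]
wrist_force: [-0.8, 1.1, -1.1]
grip_width: 0.043
grip_force: 51.3
```

```bash
python3 - <<'E'
from h import *
o=arm.get_obs();print(o['eef_pos'],o['grip_width'],o['wrist_force'])
s=grab('side','s2');t=grab('top','t2');
r=lambda d,f:cv2.resize(np.clip(d['color'][:,:,::-1]*1.5,0,255).astype(np.uint8)[f[0]:f[1],f[2]:f[3]],(400,500),interpolation=cv2.INTER_CUBIC)
p=o['eef_pos'];a=proj(s,[p])[0].astype(int);b=proj(t,[p])[0].astype(int);print(a,b)
A=(a[1]-40,a[1]+60,a[0]-40,a[0]+40);B=(b[1]-50,b[1]+50,b[0]-40,b[0]+40)
cv2.imwrite('pics/c4.png',np.hstack([r(s,A),r(t,B)]))
E
```

```text
[ 0.44256216 -0.300815    0.2789557 ] 0.04296171980431396 [-0.80969129  1.07778779 -1.11837379]
[412 111] [474 241]
```

View pics/c4.png

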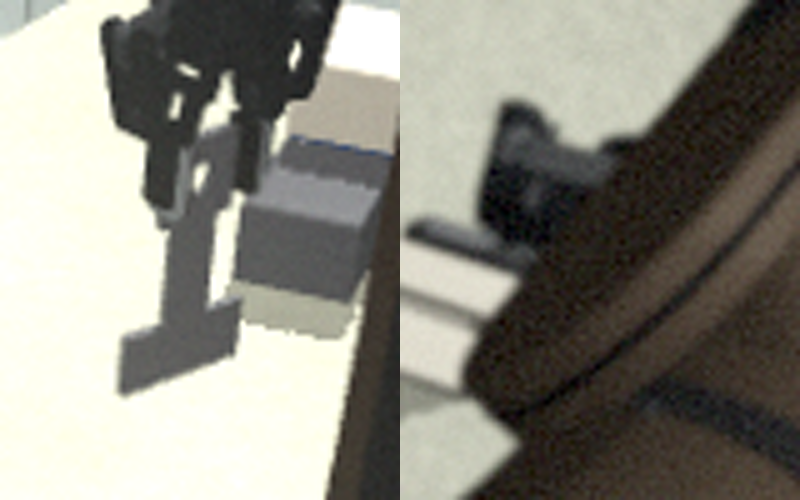

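The paddle is held upright and square between the fingers, with the eye visible at side (412,107). Next I carry it to in front of the peg.

Request:
move_arm(rows=[[0.02,0.04,0,0,0,0,0.03],[0.03,0.08,0,0,0,3,0.03],[0.036,0.12,0,0,0,6,0.03],[0.036,0.16,0,0,0,9,0.03],[0.036,0.2,0,0,0,12,0.03],[0.036,0.24,0,0,0,15,0.03],[0.036,0.28,0,0,0,18,0.03],[0.036,0.32,0,0,0,21,0.03],[0.036,0.36,0,0,0,21.1,0.03],[0.036,0.4,0,0,0,21.1,0.03],[0.036,0.43,0,0,0,21.1,0.03],[0.036,0.45,0,0,0,21.1,0.03],[0.036,0.458,0,0,0,21.1,0.03],[0.036,0.458,0,0,0,21.1,0.03],[0.036,0.458,0,0,0,21.1,0.03],[0.036,0.458,0,0,0,21.1,0.03]])

```text
time_s: 4.83
eef_pos: [0.4775, 0.1566, 0.2754]
eef_rot: [3.14, 0.078, -0.003]
wrist_force: [0.3, -0.8, -1.0]
grip_width: 0.0425
grip_force: 51.4
```

```bash
python3 - <<'E'
from h import *
d=load('s2');p=np.array([.44256,-.30082,.27896]); y=-.317
print(proj(d,[p+.0064*np.array([np.cos(y),np.sin(y),0])+[0,0,.0126]]))
o=arm.get_obs();print(o['eef_pos'],o['eef_rot'],o['qpos'].round(2))
d=grab('wrist','w3')
y=.0516;ex=np.array([np.cos(y),np.sin(y),0]);ey=np.array([-ex[1],ex[0],0]);S=np.array([.5875,.1873,0])
im=cv2.imread('pics/w3.png')
im=np.clip(im*1.4,0,255).astype(np.uint8)
L=[(-.074,-.0234,.214),(-.009,-.0234,.202),(-.004,.125,.21),(-.004,-.125,.21),(-.06,-.135,.012),(-.06,.135,.012),(.06,-.135,.012),(.06,.135,.012)]
for a,b,z in L:
    u,v=proj(d,[S+a*ex+b*ey+[0,0,z]])[0]; print(u.round(1),v.round(1)); cv2.circle(im,(int(u),int(v)),2,(0,0,255),-1)
cv2.imwrite('pics/w3m.png',im)
E
```

```text
[[411.40996105 105.3979176 ]]
[0.47751009 0.15658277 0.27535275] [ 3.13991235e+00  7.78856339e-02 -2.80487157e-03] [ 0.11 -0.13  1.94 -0.    1.34  1.64]
316.2 170.2
315.9 76.4
103.3 72.1
464.1 68.6
396.5 132.1
205.1 132.9
402.8 38.1
195.4 39.6
```

View pics/w3m.png

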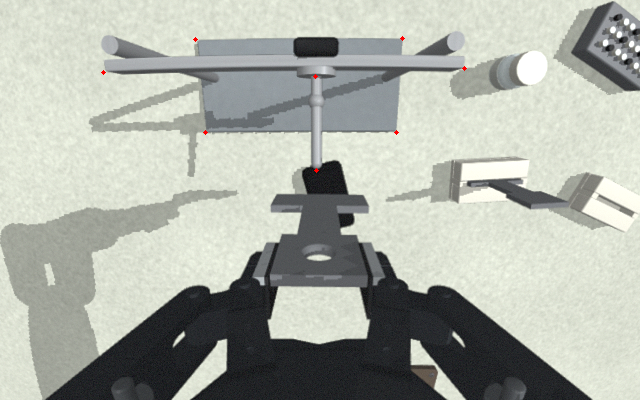

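The wrist view shows the peg tip at (316,169), against (316.2,170.2) predicted, and the paddle's eye at about (318,254). I'll compare with the predicted paddle outline.

```bash
python3 - <<'E'
from h import *
d=load('w3'); p=np.array([.47751,.15658,.27535]); y=2*np.arctan2(.0779,3.1399); print(y)
ex=np.array([np.cos(y),np.sin(y),0]);ey=np.array([-ex[1],ex[0],0])
E=p+.0064*ex+[0,0,.0126]
P=lambda a,b,z:E+a*ex+b*ey+[0,0,z-.108]
names={'bladeB':(38,0),'bladeT':(38,32),'headB':(22,86),'headT':(22,130)}
for n,(w,z) in names.items(): print(n,proj(d,[P(.003,w/1e3,z/1e3),P(.003,-w/1e3,z/1e3)]).round(1).tolist())
print('eye',proj(d,[P(.003,0,.108),P(.003,.008,.108),P(.003,-.008,.108),P(.003,0,.116),P(.003,0,.1)]).round(1).tolist())
g=cv2.imread('pics/w3.png',0).astype(int)
print('col290',list(g[188:296,290])); print('col340',list(g[188:296,340]))
print('col319',list(g[225:290,319]))
for r in(200,206,225,254): print(r,list(g[r,262:378]))
for r in(150,160): print(r,list(g[r,300:335]))
print(list(g[160:176,316]))
E
```

```text
0.04960923778243432
bladeB [[275.0, 194.2], [361.9, 194.2]]
bladeT [[268.9, 205.8], [368.1, 205.8]]
headB [[280.9, 235.2], [356.3, 235.1]]
headT [[268.2, 277.1], [369.1, 277.0]]
eye [[318.6, 253.2], [302.9, 253.2], [334.3, 253.1], [318.6, 261.1], [318.6, 246.1]]
col290 [np.int64(164), np.int64(163), np.int64(160), np.int64(160), np.int64(162), np.int64(148), np.int64(86), np.int64(60), np.int64(60), np.int64(61), np.int64(59), np.int64(62), np.int64(60), np.int64(58), np.int64(60), np.int64(62), np.int64(64), np.int64(83), np.int64(97), np.int64(94), np.int64(87), np.int64(71), np.int64(66), np.int64(71), np.int64(117), np.int64(168), np.int64(167), np.int64(165), np.int64(162), np.int64(160), np.int64(161), np.int64(163), np.int64(166), np.int64(165), np.int64(162), np.int64(160), np.int64(153), np.int64(154), np.int64(155), np.int64(160), np.int64(161), np.int64(163), np.int64(163), np.int64(163), np.int64(158), np.int64(141), np.int64(85), np.int64(58), np.int64(57), np.int64(61), np.int64(60), np.int64(62), np.int64(58), np.int64(64), np.int64(58), np.int64(57), np.int64(60), np.
[... 10391 characters left out ...]
4(162), np.int64(166), np.int64(165), np.int64(166), np.int64(162), np.int64(161), np.int64(161), np.int64(151), np.int64(98), np.int64(89), np.int64(103), np.int64(117), np.int64(128), np.int64(138), np.int64(143), np.int64(152), np.int64(142), np.int64(117), np.int64(101), np.int64(154), np.int64(172), np.int64(171), np.int64(165), np.int64(155), np.int64(156), np.int64(157), np.int64(153), np.int64(150), np.int64(138), np.int64(110), np.int64(86), np.int64(83)]
[np.int64(138), np.int64(137), np.int64(137), np.int64(135), np.int64(126), np.int64(117), np.int64(109), np.int64(95), np.int64(72), np.int64(26), np.int64(19), np.int64(22), np.int64(17), np.int64(21), np.int64(20), np.int64(23)]
```

Request:
move_arm(rows=[[0,0.0014,-0.03,0,0,0,0.03],[0,0.0014,-0.055,0,0,0,0.03],[0,0.0014,-0.073,0,0,0,0.03],[0,0.0014,-0.073,0,0,0,0.03],[0,0.0014,-0.073,0,0,0,0.03],[0,0.0014,-0.073,0,0,0,0.03]])

```text
time_s: 5.38
eef_pos: [0.4787, 0.1585, 0.2048]
eef_rot: [-3.14, -0.078, -0.004]
wrist_force: [0.3, -0.2, -1.3]
grip_width: 0.0435
grip_force: 51.4
```

```bash
python3 - <<'E'
from h import *
o=arm.get_obs();p=o['eef_pos'];print(p,o['eef_rot'],o['wrist_force'])
s=grab('side','s4');w=grab('wrist','w4')
a=lambda d,u,v,r,k:cv2.resize(np.clip(d['color'][:,:,::-1]*1.4,0,255).astype(np.uint8)[v-r:v+r,u-r:u+r],(400,400),interpolation=cv2.INTER_CUBIC)
y=.0516;ex=np.array([np.cos(y),np.sin(y),0]);ey=np.array([-ex[1],ex[0],0]);S=np.array([.5875,.1873,0])
T=S-.074*ex-.0234*ey+[0,0,.214];E=p+.0064*ex+[0,0,.0118]
for d,n in((s,'s'),(w,'w')): print(n,proj(d,[T,E]).round(1).tolist())
u,v=proj(s,[(T+E)/2])[0].astype(int);u2,v2=proj(w,[(T+E)/2])[0].astype(int);print(u,v,u2,v2)
cv2.imwrite('pics/c5.png',np.hstack([a(s,u,v,30,0),a(w,u2,v2,80,0)]))
E
```

```text
[0.47871513 0.15849806 0.20482001] [-3.14048001 -0.07782604 -0.00353816] [ 0.27063993 -0.18948265 -1.2713209 ]
s [[262.0, 216.0], [274.2, 220.3]]
w [[319.4, 201.1], [319.0, 257.5]]
268 218 319 229
```

View pics/c5.png

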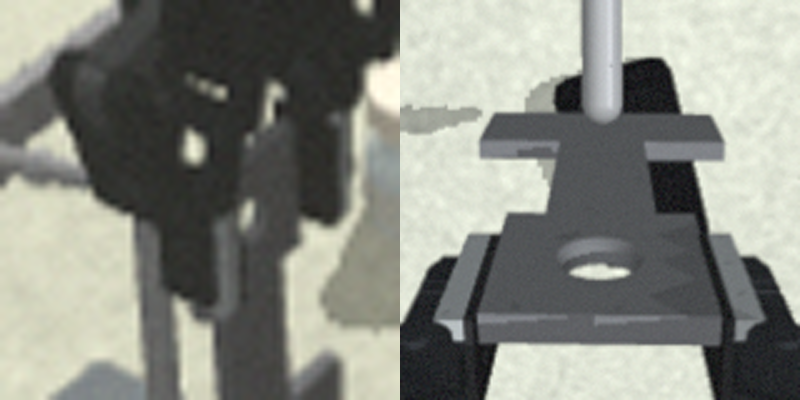

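Lateral alignment is good: peg at u≈320 and eye at u≈319, about 0.5 mm apart. The eye is at side (275,220) as predicted. I'll re-read the pose before advancing.

Request:
move_arm(rows=[[0.01,0.0005,0,0,0,0,0.03],[0.02,0.001,0,0,0,0,0.03],[0.02,0.001,0,0,0,0,0.03],[0.02,0.001,0,0,0,0,0.03],[0.02,0.001,0,0,0,0,0.03],[0.02,0.001,0,0,0,0,0.03]])

```text
time_s: 5.98
eef_pos: [0.4976, 0.1601, 0.2031]
eef_rot: [3.141, 0.08, -0.001]
wrist_force: [0.4, -0.4, -0.6]
grip_width: 0.0433
grip_force: 51.4
```

```bash
cat > chk.py <<'E'
from h import *
import sys
P=[]
for i in range(3):
    o=arm.get_obs();P.append(o['eef_pos']); w=grab('wrist',sys.argv[1])
p=np.mean(P,0);print(np.round(P,4).tolist(),o['wrist_force'].round(2))
y=.0516;ex=np.array([np.cos(y),np.sin(y),0]);ey=np.array([-ex[1],ex[0],0]);S=np.array([.5875,.1873,0])
E=p+.0064*ex+[0,0,.0118]; r=E-S; print('eye in stand mm',(1e3*np.array([r@ex,r@ey+.0234,E[2]-.2-max(0,.2126*(-(r@ex)-.008))])).round(1), '(x, lateral off peg, z above axis)')
E
python3 chk.py w5
```

```text
[[0.4976, 0.1601, 0.2031], [0.4975, 0.1601, 0.2031], [0.4974, 0.1601, 0.2032]] [ 0.11 -0.37 -0.81]
eye in stand mm [-84.9   0.9  -1.4] (x, lateral off peg, z above axis)
```

Request:
move_arm(rows=[[0.005,-0.0005,-0.001,0,0,0,0.03],[0.01,-0.0003,-0.001,0,0,0,0.03],[0.015,0,-0.0017,0,0,0,0.03],[0.02,0.0003,-0.0028,0,0,0,0.03],[0.025,0.0006,-0.0038,0,0,0,0.03],[0.025,0.0006,-0.0038,0,0,0,0.03],[0.025,0.0006,-0.0038,0,0,0,0.03]])

```text
time_s: 6.72
eef_pos: [0.5229, 0.1607, 0.1992]
eef_rot: [3.141, 0.08, -0.001]
wrist_force: [-0.6, -0.3, -0.8]
grip_width: 0.043
grip_force: 51.4
```

```bash
python3 chk.py w6; python3 - <<'E'
from h import *
im=cv2.imread('pics/w6.png');a=cv2.resize(im[130:290,220:420],(800,600),interpolation=cv2.INTER_CUBIC)
cv2.imwrite('pics/w6c.png',np.clip(a*1.4,0,255).astype(np.uint8))
E
```

```text
[[0.5229, 0.1607, 0.1992], [0.5227, 0.1607, 0.1993], [0.5226, 0.1607, 0.1994]] [-0.16 -0.8  -0.48]
eye in stand mm [-59.6   0.1   0.1] (x, lateral off peg, z above axis)
```

View pics/w6c.png

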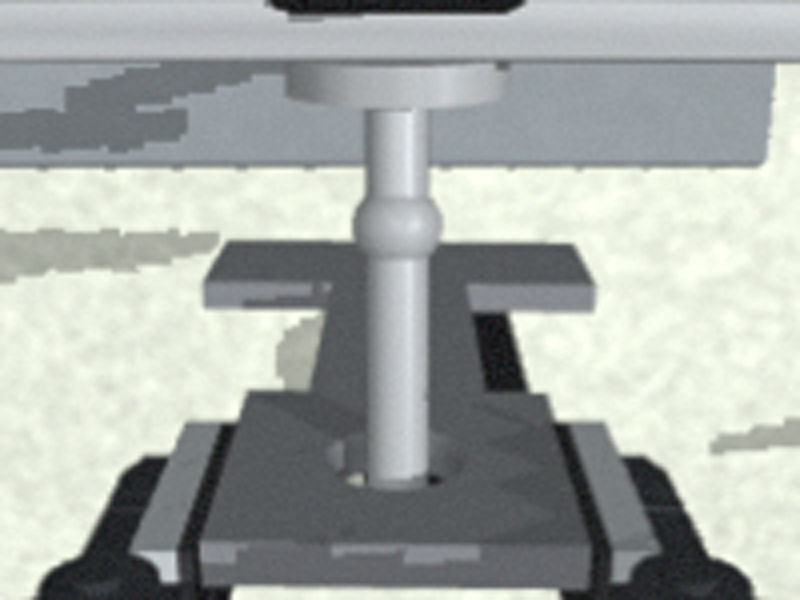

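The eye is threaded and laterally centred (eye ≈395, peg ≈398 in the crop). Next I follow the slope past the bead.

Request:
move_arm(rows=[[0.006,0.0003,-0.0013,0,0,0,0.03],[0.012,0.0006,-0.0026,0,0,0,0.03],[0.018,0.0009,-0.0038,0,0,0,0.03],[0.023,0.0012,-0.0049,0,0,0,0.03],[0.028,0.0014,-0.006,0,0,0,0.03],[0.032,0.0017,-0.0068,0,0,0,0.03],[0.036,0.0019,-0.0077,0,0,0,0.03],[0.04,0.0021,-0.0085,0,0,0,0.03],[0.04,0.0021,-0.0085,0,0,0,0.03],[0.04,0.0021,-0.0085,0,0,0,0.03]])

```text
time_s: 7.7
eef_pos: [0.5628, 0.1628, 0.1909]
eef_rot: [3.141, 0.08, -0.001]
wrist_force: [0.4, -0.3, -0.2]
grip_width: 0.0429
grip_force: 51.4
```

```bash
python3 chk.py w7
```

```text
[[0.5628, 0.1628, 0.1909], [0.5627, 0.1628, 0.1909], [0.5626, 0.1628, 0.191]] [ 0.2   0.55 -0.21]
eye in stand mm [-19.6   0.2   0.3] (x, lateral off peg, z above axis)
```

Request:
move_arm(rows=[[0.003,0.0002,-0.001,0,0,0,0.03],[0.005,0.0003,-0.0014,0,0,0,0.03],[0.0065,0.0004,-0.0018,0,0,0,0.03],[0.0075,0.0004,-0.003,0,0,0,0.03],[0.0075,0.0004,-0.004,0,0,0,0.03],[0.0075,0.0004,-0.004,0,0,0,0.03]])

```text
time_s: 8.35
eef_pos: [0.5701, 0.1632, 0.1866]
eef_rot: [3.141, 0.08, -0.001]
wrist_force: [0.3, 0.7, -0.8]
grip_width: 0.0431
grip_force: 51.4
```

```bash
python3 chk.py w8
```

```text
[[0.5701, 0.1632, 0.1866], [0.5701, 0.1632, 0.1867], [0.5702, 0.1632, 0.1869]] [ 0.34  0.02 -0.75]
eye in stand mm [-12.2   0.2  -2.4] (x, lateral off peg, z above axis)
```

Request:
move_arm(rows=[[0.0005,0,0,0,0,0,0.03],[0.001,0,0,0,0,0,0.03],[0.0015,0.0001,-0.0005,0,0,0,0.03],[0.0015,0.0001,-0.001,0,0,0,0.03],[0.0015,0.0001,-0.001,0,0,0,0.03]])

```text
time_s: 8.92
eef_pos: [0.5704, 0.1634, 0.1862]
eef_rot: [3.14, 0.08, -0.006]
wrist_force: [-5.5, -0.0, 2.6]
grip_width: 0.0428
grip_force: 51.8
```

There is contact with both the collar (−5.5 N along x) and the peg (the paddle's weight is off the gripper). I'll release.

Request:
move_arm(rows=[[-0.0005,0,0,0,0,0,0.043],[-0.0005,0,0,0,0,0,0.048],[-0.0005,0,0,0,0,0,0.055],[-0.0005,0,0,0,0,0,0.065],[-0.0005,0,0,0,0,0,0.0854],[-0.0005,0,0,0,0,0,0.0854],[-0.0005,0,0,0,0,0,0.0854],[-0.0005,0,0,0,0,0,0.0854],[-0.0005,0,0,0,0,0,0.0854],[0,0,0.02,0,0,0,0.0854],[0,0,0.05,0,0,0,0.0854],[0,0,0.085,0,0,0,0.0854],[-0.03,0,0.12,0,0,0,0.0854],[-0.07,0,0.13,0,0,0,0.0854],[-0.07,0,0.13,0,0,0,0.0854],[-0.07,0,0.13,0,0,0,0.0854],[-0.07,0,0.13,0,0,0,0.0854],[-0.07,0,0.13,0,0,0,0.0854]])

```text
time_s: 10.42
eef_pos: [0.502, 0.1632, 0.3146]
eef_rot: [3.14, 0.079, -0.003]
wrist_force: [-0.4, 0.3, -0.1]
grip_width: 0.0852
grip_force: 0.0
```

```bash
python3 - <<'E'
from h import *
print(arm.get_obs()['eef_pos'],arm.get_obs()['wrist_force'])
d=grab('wrist','w9');cv2.imwrite('pics/w9m.png',np.clip(cv2.imread('pics/w9.png')*1.4,0,255).astype(np.uint8))
y=.0516;ex=np.array([np.cos(y),np.sin(y),0]);ey=np.array([-ex[1],ex[0],0]);S=np.array([.5875,.1873,0])
P=lambda a,b,z:S+a*ex+(b-.0234)*ey+[0,0,z]
print(proj(d,[P(-.009,.022,.219),P(-.009,-.022,.219),P(-.015,.022,.219),P(-.015,-.022,.219),P(-.009,.038,.089),P(-.015,.038,.089),P(-.015,-.038,.089)]).round(1).tolist())
E
```

```text
[0.5019912  0.16317829 0.31463571] [-0.3890118   0.32855716 -0.11927512]
[[295.7, 112.8], [350.3, 112.7], [295.9, 120.5], [350.1, 120.4], [290.9, 112.7], [291.0, 117.7], [351.7, 117.6]]
```

View pics/w9m.png

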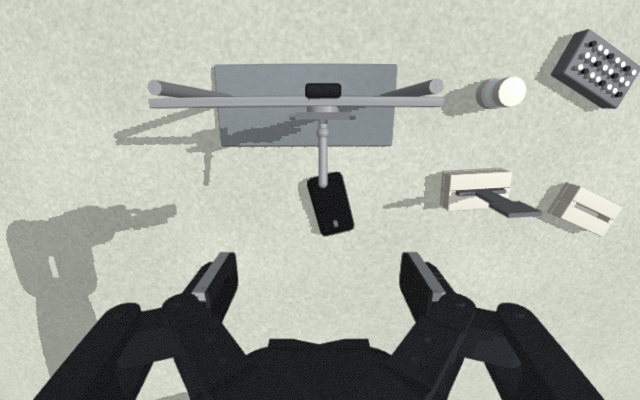

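The paddle hangs on the peg against the collar (row ≈117, columns 290–353), past the bead at row 131, and the bystanders look undisturbed. I'll let it settle and check numerically that it is still.

Request:
move_arm(rows=[[0,0,0,0,0,0,0.0854],[0,0,0,0,0,0,0.0854],[0,0,0,0,0,0,0.0854],[0,0,0,0,0,0,0.0854],[0,0,0,0,0,0,0.0854],[0,0,0,0,0,0,0.0854],[0,0,0,0,0,0,0.0854],[0,0,0,0,0,0,0.0854],[0,0,0,0,0,0,0.0854],[0,0,0,0,0,0,0.0854],[0,0,0,0,0,0,0.0854],[0,0,0,0,0,0,0.0854]])

```text
time_s: 11.47
eef_pos: [0.5017, 0.1633, 0.3161]
eef_rot: [-3.141, -0.08, -0.0]
wrist_force: [-0.6, -0.8, 1.0]
grip_width: 0.0858
grip_force: 0.0
```

```bash
python3 - <<'E'
from h import *
import time
a=grab('side','sa')['color'].astype(int)
for i in range(4): b=grab('side','sb')['color'].astype(int)
D=abs(a-b).max(2)[180:340,160:310]; print((D>40).sum(), D.max())
print(arm.close_job())
E
```

```text
0 22
the job is handed in; nothing more can be done
None
```

The paddle is hanging at rest by its eye on the peg, past the bead and against the collar; nothing else looked moved in the last wrist picture, and I handed the job in at about 12 s without seeing the verdict.

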